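# Lever up the robot's fold-down ramp and hold it

## Task

The heavy fold-down ramp of the competition robot lies on the bench, and a pry bar is set ready over a timber block with its toe under the ramp's front edge. With the fingertips on the rubber grip, press the long end of the bar right down onto the bench so that the ramp comes up, and finish while still holding it pressed down there, so that a teammate can slide a chock under the ramp. Only press the bar: do not take hold of it or lift it, do not touch the ramp, the machine it belongs to or the block, and leave the other things on the bench where they are.

Things in the scene. Friction and masses are not known exactly. Their poses are not given: they have to be found in the camera images.
- chassis: the competition robot, 405 mm wide, fixed: aluminium chassis of perforated tube, black wheels, battery, tower with black rollers (370 mm high). Origin on the bench, straight below the middle of the ramp's front tube; +x runs from there level under the ramp to the chassis (250 to 650 mm along +x), y along the ramp's front edge, z up. The pry bar lies on the -x side
- ramp (a joint): hinge of the fold-down ramp, a 360 mm wide aluminium plate (about 4 kg) with grip strips and a round front tube of 25 mm diameter. 0 lying down (tube's underside 26 mm above the bench), growing as the front edge rises; hinge line 115 mm above the bench, 235 mm behind the tube. About 0.13 rad when the bar's long end is right down on the bench; it falls back when let go
- ramp_edge (a point): middle of the underside of the ramp's front tube; 26 mm above the bench at rest, about 30 mm higher when the bar is right down
- bar: the loose pry bar: flat steel shank 28 mm wide, 10 mm thick, 42 mm wide toe, 500 mm long, 0.55 kg. At rest it slopes at 0.346 rad, toe down under the ramp's tube, long end up, held there by the ramp's weight and friction alone. Origin on its underside where it rests on the block's ramp-side top edge, 99 mm from the toe, 401 mm from the long end; frame level at rest, +x towards the toe, z up
- bar_grip (a point): where to press: top of the black rubber grip over the last 120 mm of the long end (34 mm wide, 20 mm thick), centre line, 50 mm from the end, 351 mm along the bar from bar; 171 mm high at rest, about 25 mm when down, on an arc about the block that moves it some 25 mm outwards. Takes 2 to 8 N all the way down. x along the bar towards the toe, y across, z out of the top face
- bar_end (a point): middle of the lower edge of the grip's end face at the long end of the bar; about 165 mm above the bench at rest, 0 on the bench. Axes as bar_grip
- bar_toe (a point): underside of the toe's tip, 28 mm beyond the axis of the ramp's front tube at rest. Axes as bar_grip
- block: the loose fulcrum block of pale timber, 38 mm square and 200 mm long, lying parallel to the ramp's front edge under the bar, its near face 65 mm in front of the front tube's axis. Origin at the centre of its underside, y along its length
- chock: spare timber offcut, 140 x 89 x 38 mm, lying flat beside the bar; to be left alone. Origin under its centre
- driver: screwdriver with a black handle lying on the bench, to be left alone
- bolts: squat jar of bolts with a white lid, 64 mm across and 75 mm high, to be left alone. Origin under its centre
There are look-alikes about, which are no part of the job. Leave any red or turquoise look-alike of the block alone.

How it is judged:
By the outcome, as a careful person would: the job done as asked, in the order asked, and still so for the second after the job is handed in, while the arm keeps its last pose, push and grip.
It also fails if it takes over 32 s, if anything falls off the work surface, if the arm or the gripper's body presses on something with over 40 N, if the wrist force passes 120 N, or if a joint passes its speed limit or range.

## Robot

A 6-joint arm with a two-finger parallel gripper is mounted at the origin on the work surface. World frame = base frame: x ahead of the robot, y to its left, z up, the work surface at z = 0. Lengths are in m, angles in degrees, forces in N, time in s.
With the tool pointing down it reaches from about 0.4 to 0.825 m from the base axis. Payload 7 kg.
Tool frame: the origin (TCP) lies midway between the tips of the shut fingers; the grasp point (between the pads) lies 19 mm behind it; z points along the fingers, x is the direction in which the jaws open and shut, and the axes are right-handed (so a half turn about z gives the same grasp; the last joint's range is limited). The gripper opens to 88 mm and grips with 3 to 60 N. Pads are 19 mm wide; open, the fingers measure 130 mm over their backs; the gripper's body (78 mm by 193 mm) begins 47 mm behind the grasp point.
Start: joints at [-53.852, 20.546, 0.682, 0, -70.136, -16.507], TCP at [0.227, -0.636, 0.227] pointing down, gripper open.
Joint ranges: [-176.03, 176.03], [-82.01, 121.73], [-58.28, 71.71], [-173.87, 95.51], [-174.79, -0.11], [-173.66, 173.66]. Speed limits (degrees/s): [136.94, 136.94, 172.46, 180, 180, 180].

## Interface

Orientations are given as [roll, pitch, yaw] about the fixed x, y, z axes, in that order (R = Rz(yaw) Ry(pitch) Rx(roll)).
In Python, from plant import * gives the robot as it stands. The module is installed in compiled form; this text tells all that it offers.
- The arm moves only by the shell command python3 -m pendant 'ROWS' [OPENING]. ROWS is JSON, a list that holds one entry, the list of rows, each a list of 6 numbers: the shift along the world's x, y, z in mm, then the turn, a rotation vector about the world's x, y, z in degrees. A call has 1 to 10 rows; each row is the pose to reach, as a shift and turn from the pose commanded when the call began; what a row does not reach only later rows make up. A row lasts 1/8 s, in which the tool goes at most 62.5 mm and 10.7 degrees, less where a joint would pass 70% of its speed; a pose out of reach is approached as far as the arm can. A call with a gripper value outside its range is refused whole. OPENING is the closure, from -1 (fully open) to 1 (shut), set as the call begins (- or left out, the last holds). The fingers move at their own pace and stop on an object; the grip force is fixed at half the most. Time passes only in rows, so rows that repeat a pose let the fingers close. It gives the time, the measured TCP pose, the force and the opening at its end, in the units of the state.
- get_obs(): the state, without advancing time (a new reading comes with each control period).
- snapshot(name): name is "side" or "top" or "wrist"; returns a dict with "pixels" (384x512x3 uint8, red, green, blue), "depth" (384x512 float32, m along the optical axis (not along the pixel's ray), 0 where there is no reading), "fx", "fy", "cx", "cy" (pixels), "dist" ([k1, k2, p1, p2, k3] as OpenCV has them; the pictures are not rectified), "pose" (4x4, takes a point from camera to world coordinates); the wrist camera has in their place "tool_from_camera" (4x4, takes a point from camera to tool coordinates, whose origin is the TCP and whose axes are the tool frame's). Camera axes: x right, y down, z forward; pixel columns grow to the right and rows downward; lengths in m; the calibration is good to about 2 mm. A picture is of the moment at which its call begins: read the wrist's pose just before it.
- close_job(): hands the job in, once; it reports no verdict.
The state is a dict: "clock": time; "joint_pos": joint angles; "qvel": joint speeds; "tau": joint torques, N m; "tool_pos": TCP position; "orientation": TCP orientation; "force": force on the tool from outside, world axes, zero at the start; "moment": the same for the moment, N m; "opening": finger opening in m.
Only numpy, scipy, OpenCV 4.12 (cv2) and the standard library are available. Lean on these libraries where they do the work, as an engineer would, in place of code of your own. Each camera call takes 0.05 s, during which the arm holds its last target. There are 200 camera calls.

## Working session

There is one attempt and no reset: what is moved stays moved. The work goes in short steps, Python scripts to look and compute and a shell command to move; the robot and the scene stay as the last step left them, time stands still between calls to the robot, and variables do not carry over. Pictures are saved under pics/ and viewed, about 8 in all and at most 12, crops included, and the job is handed in when it is done.

```bash
mkdir -p pics; cat > h.py <<'E'
from plant import *
import numpy as np, cv2
def world(s,u,v,T=None):
    d=s["depth"][int(v),int(u)]
    K=np.array([[s["fx"],0,s["cx"]],[0,s["fy"],s["cy"]],[0,0,1]])
    p=cv2.undistortPoints(np.array([[[u,v]]],float),K,np.array(s["dist"]))[0,0]
    T=s["pose"] if T is None else T
    return (T@np.array([p[0]*d,p[1]*d,d,1]))[:3]
def save(s,n): cv2.imwrite(n,cv2.cvtColor(s["pixels"],cv2.COLOR_RGB2BGR))
E
python3 - <<'E'
from h import *
o=get_obs();print(o)
import pickle
for n in("side","top"):
    s=snapshot(n);pickle.dump(s,open(n+".pkl","wb"));save(s,f"pics/{n}.png")
    print(n,np.round(s["pose"],3).tolist(),s["fx"])
E
```

```text
{'clock': 0.0, 'joint_pos': array([-5.38520876e+01,  2.05898052e+01,  6.33896020e-01, -1.94987641e-02,
       -7.01369976e+01, -1.65058780e+01]), 'qvel': array([ 0.05330379, -0.07094112,  0.04991332, -0.04447064, -0.14005278,
       -0.03579491]), 'tau': array([ 1.08488846e-04, -5.82706475e+01,  2.93060589e+01,  6.99741259e+00,
        6.76023628e-03, -2.32443081e-04]), 'tool_pos': array([ 0.22668746, -0.63527092,  0.22564398]), 'orientation': array([-1.79991176e+02, -9.42864261e-02,  1.09635387e+02]), 'force': array([0.62499292, 0.59539799, 0.99114979]), 'moment': array([ 0.0325153 , -0.04863401, -0.01437371]), 'opening': 0.08764942010656165}
side [[-0.989, -0.069, 0.129, 0.409], [-0.144, 0.605, -0.783, 1.18], [-0.024, -0.793, -0.608, 0.95], [0.0, 0.0, 0.0, 1.0]] 483.6179775695516
top [[0.012, -0.989, 0.144, 0.43], [-1.0, -0.014, -0.016, 0.112], [0.018, -0.144, -0.989, 1.234], [0.0, 0.0, 0.0, 1.0]] 352.77869593990346
```

View pics/top.png

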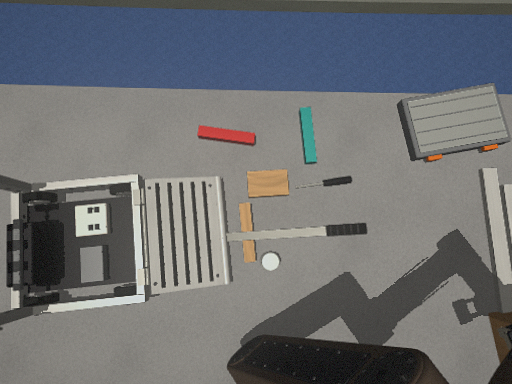

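View pics/side.png

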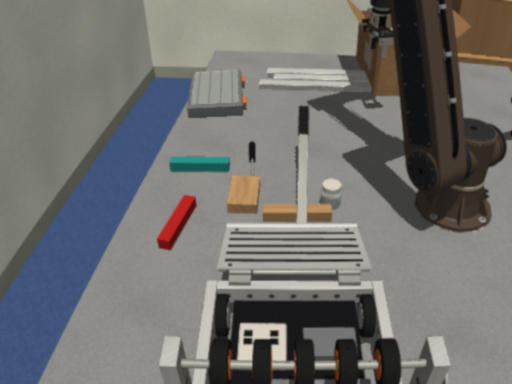

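Top view: the bar runs along world y, with its black grip at about px (327–366, 229) and its toe at about (230, 237) under the ramp tube. The pale block under it is at (247, 232). The look-alikes are the red one at (226, 134) and the turquoise one at (308, 135). The chock is at (268, 183), the driver at (340, 181) and the jar at (270, 261). Only the pale block carries the bar. Next I'll measure the grip and shank.

```bash
python3 - <<'E'
from h import *
import pickle
t=pickle.load(open("top.pkl","rb"));s=pickle.load(open("side.pkl","rb"))
def blob(s,box,test,name):
    x0,y0,x1,y1=box;g=s["pixels"][y0:y1,x0:x1].astype(int)
    m=test(g).astype(np.uint8)
    n,l,st,c=cv2.connectedComponentsWithStats(m);k=1+np.argmax(st[1:,4])
    v,u=np.nonzero(l==k);P=np.array([world(s,a+x0,b+y0) for a,b in zip(u,v)])
    mu=np.median(P,0);print(name,st[k],"median",mu.round(4),"y range",np.percentile(P[:,1],[1,99]).round(4),"x",np.percentile(P[:,0],[2,98]).round(4),'z',np.percentile(P[:,2],[2,98]).round(4))
    return P
for n,S,b1,b2 in(("top",t,(318,215,375,245),(232,222,326,245)),("side",s,(292,98,316,140),(292,138,316,205))):
    G=blob(S,b1,lambda g:g.max(2)<70,n+" grip")
    f=np.linalg.svd(G-G.mean(0),full_matrices=False)[2][0];print("axis",f.round(3))
    H=blob(S,b2,lambda g:(g.min(2)>125)&(g.max(2)-g.min(2)<35) if n=="side" else (g.min(2)>135)&(g.max(2)-g.min(2)<40),n+" shank")
    f=np.linalg.svd(H-H.mean(0),full_matrices=False)[2][0];print("axis",f.round(3))
    # centreline x at slices
    A=np.vstack([G,H])
    for y in np.arange(A[:,1].min()+.02,A[:,1].max(),.05):
        q=A[abs(A[:,1]-y)<.01]; 
        if len(q): print(round(y,3),np.median(q[:,[0,2]],0).round(4),len(q))
J=blob(t,(255,245,285,275),lambda g:g.min(2)>180,"jar")
T=blob(t,(215,175,232,290),lambda g:g.min(2)>150,"tube")
c=cv2.resize(t["pixels"][150:300,200:400],None,fx=4,fy=4,interpolation=cv2.INTER_CUBIC);cv2.imwrite("pics/crop.png",c[...,::-1])
E
```

```text
top grip [  8   8  41  13 401] median [ 0.4835 -0.1941  0.1639] y range [-0.2463 -0.1389] x [0.4683 0.4988] z [0.143  0.1814]
axis [ 0.051 -0.264 -0.963]
top shank [   0    4   94   19 1042] median [ 0.4652 -0.0214  0.074 ] y range [-0.1571  0.1536] x [0.4375 0.4901] z [-0.0044  0.1369]
axis [-0.029  0.958 -0.285]
-0.212 [0.4835 0.1705] 71
-0.162 [0.4805 0.1519] 85
-0.112 [0.4716 0.1283] 88
-0.062 [0.4683 0.1107] 76
-0.012 [0.4651 0.0941] 74
0.038 [0.4633 0.0761] 70
0.088 [0.4648 0.0599] 45
0.138 [0.4614 0.0427] 48
side grip [  7   8   9  28 244] median [ 0.4828 -0.1841  0.1616] y range [-0.242  -0.1345] x [0.4672 0.4986] z [0.1423 0.1815]
axis [ 0.051 -0.891 -0.452]
side shank [   0    0   24   67 1391] median [ 0.463  -0.0561  0.0011] y range [-0.3306  0.1067] x [0.4295 0.5202] z [-0.0056  0.1302]
axis [ 0.034 -0.909 -0.415]
-0.326 [ 0.4665 -0.0017] 36
-0.276 [ 0.4592 -0.0019] 37
-0.226 [0.48   0.1714] 74
-0.176 [0.4763 0.1544] 82
-0.126 [ 0.4575 -0.0009] 60
-0.076 [0.4683 0.1117] 96
-0.026 [0.4631 0.0482] 100
0.024 [0.4626 0.0762] 116
0.074 [0.4651 0.0649] 57
1.174 [0.4085 0.9498] 9
jar [  7   9  17  17 223] median [0.3814 0.0311 0.0742] y range [0.0053 0.057 ] x [0.3562 0.404 ] z [0.0695 0.078 ]
tube [  0   1  14 110 958] median [0.4358 0.1993 0.049 ] y range [0.1699 0.2178] x [0.3086 0.6469] z [0.0436 0.0554]
```

View pics/crop.png

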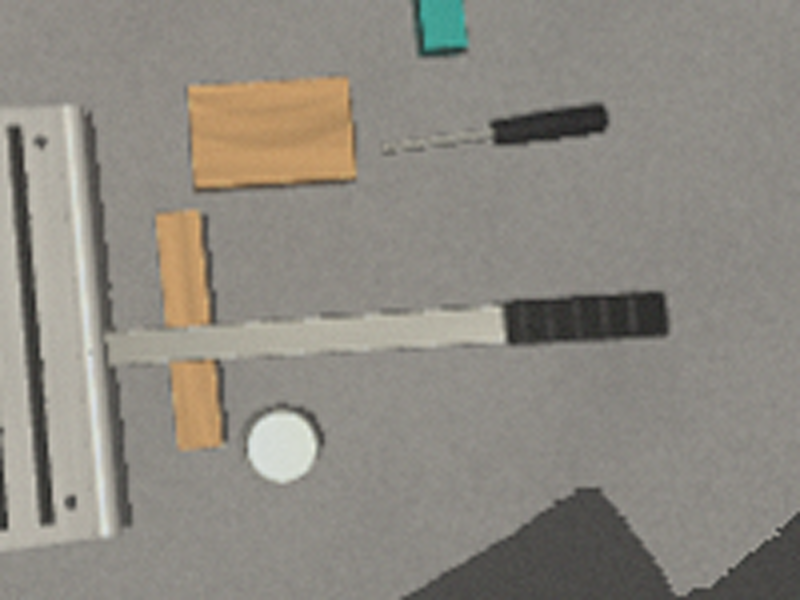

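The grip point measures about (0.4825, −0.199, 0.168), against 0.171 stated, and the slope is about 0.34 rad, so they agree. The jar top is at 74 mm, also as stated. The crop confirms that the black grip belongs to the bar resting on the pale block. I'll shut the fingers, swing over the grip and turn the jaws across the bar.

```bash
python3 -m pendant '[[[26,44,5,0,0,8],[56,97,10,0,0,18],[86,150,15,0,0,28],[116,200,15,0,0,38],[146,250,15,0,0,48],[176,302,15,0,0,58],[206,354,15,0,0,66],[236,404,15,0,0,74],[256,436,15,0,0,74],[256,436,15,0,0,74]]]' 1 && python3 -m pendant '[[[0,0,0,-5,-0.3,0],[0,0,0,-13,-0.8,0],[0,0,0,-20,-1.3,0],[0,0,0,-20,-1.3,0],[0,0,0,-20,-1.3,0]]]' 1
python3 - <<'E'
from h import *
o=get_obs();print(o["clock"],o["tool_pos"],o["orientation"],o["force"],o["opening"],o["joint_pos"])
s=snapshot("side");save(s,"pics/side2.png")
c=cv2.resize(s["pixels"][40:240,170:400],None,fx=3,fy=3);cv2.imwrite("pics/side2c.png",c[...,::-1])
E
```

```text
clock: 1.35
tool_pos: [0.4839, -0.1976, 0.2412]
orientation: [180.0, -0.0, -176.2]
force: [-0.2, -1.0, 0.6]
opening: 0.0005
clock: 1.98
tool_pos: [0.4827, -0.1999, 0.2416]
orientation: [-160.0, 0.0, -176.4]
force: [0.8, 0.1, 0.1]
opening: 0.0005
1.975 [ 0.48272176 -0.19986574  0.2415736 ] [-1.60029867e+02  1.65551995e-02 -1.76360532e+02] [0.7521524  0.10269879 0.05740093] 0.0004717087664153823 [ 13.12739449   2.15423372 -32.55697466  22.72236984 -60.71580323
 -21.65916623]
```

View pics/side2c.png

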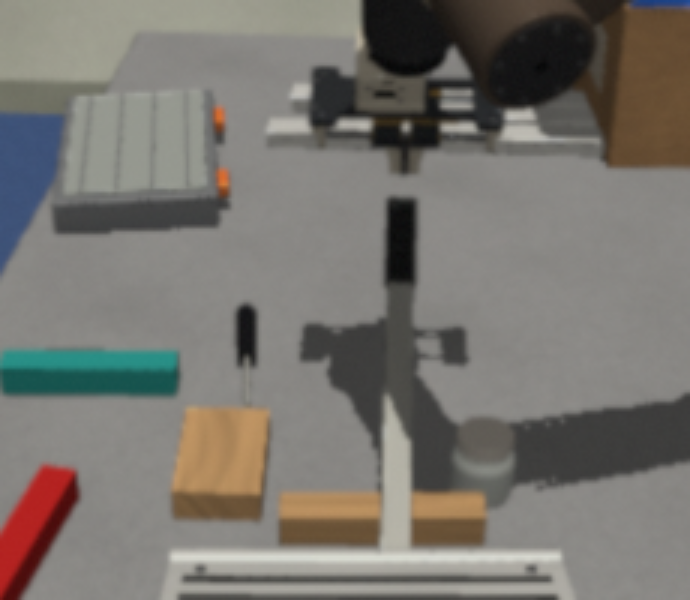

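The picture shows the shut fingertips at (403, 170) in line with the black grip at (400, 240), centred across it. Nothing else is near the path. Now I'll come down to contact.

```bash
python3 -m pendant '[[[0,0,-30,0,0,0],[0,0,-55,0,0,0],[0,0,-62,0,0,0],[0,0,-66,0,0,0],[0,0,-70,0,0,0],[0,0,-73,0,0,0],[0,0,-75,0,0,0],[0,0,-75,0,0,0]]]' 1; python3 -c "
import numpy as np
for d in (19.8,15,10,5,0,-4.6,-5,-6):
    a=np.radians(d);print(d,351*np.cos(a)-15*np.sin(a)-325,38+351*np.sin(a)+15*np.cos(a), 'end',38+401*np.sin(a)-5*np.cos(a))"
```

```text
clock: 3.02
tool_pos: [0.483, -0.1997, 0.1667]
orientation: [-160.0, 0.0, -176.3]
force: [-0.2, -0.3, 0.4]
opening: 0.0003
19.8 0.16808109925375447 171.01022154041067 end 169.12950217359074
15 10.15767935092515 143.3343722253208 end 136.9568079546655
10 18.062798642281052 113.72262665627566 end 102.70888047937802
5 23.357002888987836 83.5345861758042 end 67.9684793513522
0 26.0 53.0 end 33.0
-4.6 26.07237020307565 24.801860737414223 end 0.8563369518463384
-5 25.971675171417587 22.351254766948166 end -1.9304263322696515
-6 25.645112223278716 16.22833782357773 end -8.888523247170408
```

```bash
python3 -m pendant '[[[0,-2,-5,1,0,0],[0,-4,-10,2,0.1,0],[0,-6,-16,3,0.2,0],[0,-8,-22,4,0.3,0],[1,-10,-28,5,0.3,0],[1,-12,-34,6,0.4,0],[1,-13,-39,7,0.4,0],[1,-15,-44,8,0.5,0],[1,-16,-49,9,0.6,0],[1,-17,-54,10,0.6,0]]]' 1
python3 - <<'E'
from h import *
s=snapshot("side");c=cv2.resize(s["pixels"][40:240,170:400],None,fx=3,fy=3);cv2.imwrite("pics/side3c.png",c[...,::-1])
E
```

```text
clock: 4.28
tool_pos: [0.484, -0.2168, 0.1123]
orientation: [-170.0, 0.1, -176.4]
force: [0.3, -2.5, 4.1]
opening: 0.0007
```

View pics/side3c.png

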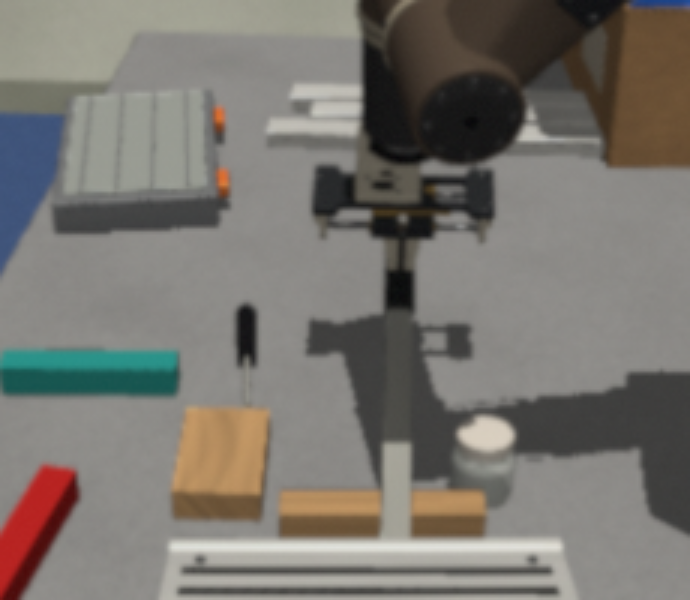

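The fingertips are on the grip at (400, 285), the bar is turning and the ramp edge has risen. Block and jar haven't moved. The force is 4 N, with a small pull outwards, so I'll allow 2 mm more outward travel and carry on.

```bash
python3 -m pendant '[[[0,-3,-6,1,0,0],[0,-5,-13,2,0.1,0],[0,-6,-21,3.3,0.2,0],[0,-7,-29,4.6,0.3,0],[0,-8,-37,6,0.4,0],[0,-9,-45,7.3,0.5,0],[0,-10,-53,8.6,0.5,0],[0,-10,-60,10,0.6,0],[0,-10,-67,11,0.7,0],[0,-10,-74,12,0.8,0]]]' 1
```

```text
clock: 5.58
tool_pos: [0.484, -0.2272, 0.0382]
orientation: [178.0, 0.0, -176.4]
force: [0.6, -4.0, 4.8]
opening: 0.0006
```

```bash
python3 -m pendant '[[[0,-1,0,0,0,0],[0,-2,0,0,0,0],[0,-2,0,0,0,0]]]' 1; python3 -m pendant '[[[0,0,-3,0.5,0,0],[0,0,-6,1,0,0],[0,0,-9,1.5,0,0],[0,0,-11,2,0,0],[0,0,-11,2,0,0]]]' 1
```

```text
clock: 5.95
tool_pos: [0.4837, -0.2282, 0.0386]
orientation: [178.0, 0.0, -176.4]
force: [0.4, 3.1, 4.0]
opening: 0.0001
clock: 6.58
tool_pos: [0.4838, -0.2288, 0.0273]
orientation: [176.0, 0.1, -176.4]
force: [0.2, 3.7, 4.4]
opening: 0.0004
```

```bash
python3 -m pendant '[[[0,0.5,0,0,0,0],[0,1,-1,0,0,0],[0,1,-2,0,0,0],[0,1,-2,0,0,0]]]' 1;  python3 -m pendant '[[[0,0,-1,0,0,0],[0,0,-1,0,0,0]]]' 1; python3 -m pendant '[[[0,0,-1,0,0,0],[0,0,-1,0,0,0]]]' 1
```

```text
clock: 7.08
tool_pos: [0.484, -0.2281, 0.0256]
orientation: [176.0, 0.2, -176.4]
force: [0.1, -3.6, 4.0]
opening: 0.0007
clock: 7.32
tool_pos: [0.484, -0.228, 0.0249]
orientation: [176.0, 0.2, -176.4]
force: [-1.0, -5.2, 7.2]
opening: 0.0004
clock: 7.58
tool_pos: [0.4841, -0.228, 0.0247]
orientation: [176.0, 0.2, -176.3]
force: [-4.1, -4.1, 15.8]
opening: 0.0005
```

The force went up sharply from 7 to 16 N at z = 24.7 mm, so the end is on the bench. I'll check the end's height, the ramp's rise and the surroundings.

```bash
python3 -m pendant '[[[0,-0.5,0,0,0,0],[0,-0.5,-0.5,0,0,0],[0,-0.5,-0.5,0,0,0]]]' 1
python3 - <<'E'
from h import *
import pickle
t0=pickle.load(open("top.pkl","rb"));s0=pickle.load(open("side.pkl","rb"))
t=snapshot("top");s=snapshot("side");o=get_obs();print(o["force"],o["tool_pos"])
a=t["pixels"][150:300,200:400];b=s["pixels"][60:260,170:400]
cv2.imwrite("pics/f.png",np.hstack([cv2.resize(a,(400,300)),cv2.resize(b,(400,348))[:300]])[...,::-1])
cv2.imwrite("pics/f1.png",cv2.resize(b,None,fx=3,fy=3)[...,::-1])
def tubez(t):
    P=np.array([world(t,u,v) for v in range(185,275,3) for u in range(219,230)])
    c=P[abs(P[:,0]-.44)<.12];return [round(float(np.percentile(c[:,2],q)),4) for q in (50,90)]
print("ramp front z",tubez(t0),tubez(t))
for n,S0,S,box in(("block",t0,t,(238,200,258,264)),("chock",t0,t,(245,165,292,199))):
  for q in(S0,S):
    x0,y0,x1,y1=box;g=q["pixels"][y0:y1,x0:x1].astype(int);m=(g[...,0]-g[...,2]>40)
    v,u=np.nonzero(m);print(n,len(u),u.mean()+x0,v.mean()+y0)
# grip/shank heights along bar in side view
for v in range(100,205,4):
    for u in range(285,320):
        p=world(s,u,v)
    P=np.array([world(s,u,v) for u in range(298,308)]);print(v,np.median(P,0).round(3),end="; ")
E
```

```text
clock: 7.95
tool_pos: [0.4841, -0.2281, 0.0246]
orientation: [176.0, 0.2, -176.3]
force: [-4.4, -0.6, 21.5]
opening: 0.0004
[-4.06885502 -0.56738662 21.25723069] [ 0.48407173 -0.22811497  0.02463436]
ramp front z [0.0456, 0.0509] [0.0773, 0.0819]
block 584 246.6986301369863 231.4931506849315
block 595 248.1344537815126 231.40504201680673
chock 1050 267.432380952381 182.66571428571427
chock 1055 267.4796208530806 182.6654028436019
100 [ 0.487 -0.199  0.226]; 104 [ 0.488 -0.213  0.204]; 108 [ 0.487 -0.202  0.195]; 112 [ 0.487 -0.218  0.172]; 116 [ 0.487 -0.216  0.157]; 120 [ 0.486 -0.215  0.143]; 124 [ 0.486 -0.21   0.13 ]; 128 [ 0.488 -0.213  0.114]; 132 [ 0.484 -0.197  0.107]; 136 [ 0.485 -0.222  0.076]; 140 [ 0.484 -0.219  0.062]; 144 [ 0.484 -0.221  0.045]; 148 [ 0.48  -0.217  0.032]; 152 [ 0.482 -0.2    0.026]; 156 [ 0.48  -0.174  0.027]; 160 [ 0.478 -0.157  0.023]; 164 [ 0.477 -0.128  0.027]; 168 [ 0.475 -0.104  0.028]; 172 [ 0.473 -0.075  0.032]; 176 [ 0.471 -0.05   0.035]; 180 [ 0.47  -0.031  0.034]; 184 [ 0.468 -0.005  0.038]; 188 [0.467 0.017 0.04 ]; 192 [0.465 0.04  0.042]; 196 [0.463 0.061 0.044]; 200 [0.462 0.081 0.045]; 204 [0.46  0.102 0.046];
```

View pics/f1.png

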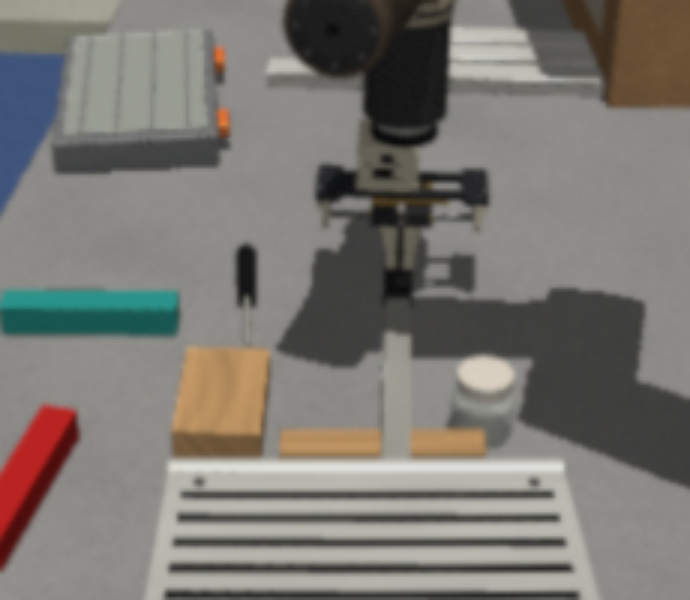

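View pics/f.png

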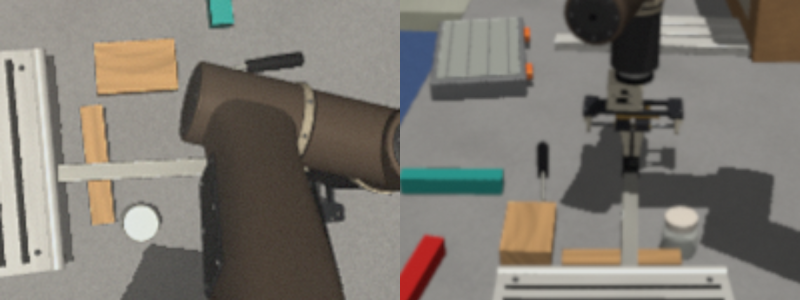

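The ramp front rose about 31 mm, against 30 expected. The bar slopes down to a bench-level end, the block and chock have not moved noticeably, and the push is steady at 21 N. Handing in.

```bash
python3 -m pendant '[[[0,0,0,0,0,0],[0,0,0,0,0,0],[0,0,0,0,0,0],[0,0,0,0,0,0]]]' 1; python3 -c "
from plant import *
print(close_job())"
```

```text
clock: 8.55
tool_pos: [0.4841, -0.2281, 0.0246]
orientation: [176.0, 0.2, -176.3]
force: [-4.6, -0.5, 21.2]
opening: 0.0006
the job is handed in; nothing more can be done
None
```

The pry bar is pressed right down onto the bench and the ramp is up. I handed the job in at 8.55 s with the arm still holding the bar down. I used the shut fingertips on the rubber grip and followed its arc downwards.

**Last checks:**
- **Bar:** the top of the grip is at 24.6 mm (about 25 expected). The push rose sharply there and then held steady at about 21 N, so the end is on the bench.
- **Ramp:** its front edge rose about 31 mm in the depth images (about 30 expected).
- **Other things on the bench:** the chock stayed within 0.1 px. The jar, driver and look-alikes looked unmoved by eye.

**Less certain:**
- **Block:** its colour mask shifted by 1.4 px across its width. I put this down to the changed view near the bar and ramp, but a shift of a few millimetres can't be ruled out.
- **Sideways force:** on the way down the force along the bar swung between about +4 and −5 N, and I corrected it with small moves. It was down to 0.5 N at the end, with about 4.6 N remaining across the bar.

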